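# Wedge up the hob's front feet and hold

### The job

The small induction hob creeps about because its two front feet have lost their rubber pads. Take the orange levelling wedge by its block end and, with the wedge flat on the worktop, push its thin nose under the middle of the hob's front edge, between the two front feet, until both front feet stand clear of the worktop by more than the 4 mm of the new pads but less than 1 cm, the rear feet still standing on the worktop. Finish with the wedge still gripped and held in there so that I can stick the pads on; keep the gripper off the hob, do not shove the hob along, and leave the other things, and the pads lying on the hob, where they are.

Things in the scene. Friction and masses are not known exactly. Their poses are not given: they have to be found in the camera images.
- hob: loose portable induction hob, 1 to 1.7 kg: white case, black glass top with ring marks, 220 deep (x) x 210 wide (y) x 62 high (knob on top to 74). Origin on the worktop under its centre, x to its rear, y to its left, z up. The control strip runs along the front edge, x = -110 mm. Four feet, 26 across: x = -85 and +85, y = -80 and +80 mm. It tips up about the rear feet.
- hob_front (a point): middle of the lower front edge of the hob's case, 9 mm above the worktop at the start (the gap under the edge is 9 high, 134 wide between the front feet); axes as the hob's
- hob_foot_fl (a point): underside of the hob's front left foot, bare white plastic (z = 0 at the start)
- hob_foot_fr (a point): underside of the hob's front right foot, bare white plastic (z = 0 at the start)
- hob_foot_rl (a point): underside of the hob's rear left foot, black rubber that grips the worktop
- hob_foot_rr (a point): underside of the hob's rear right foot, black rubber that grips the worktop
- hob_rear (a point): point on the worktop midway between the hob's rear feet, 195 mm behind the front edge
- wedge_grip (a point): centre of the block end of the loose orange plastic wedge (130 g), where it is gripped: block 36 long (x) x 34 wide (y) x 42 high, this point 21 mm above its flat underside. x points to the nose, z up. From the block's front face (x = +18 mm) a slick ramp, 34 wide, runs down 1 in 5 over 100 mm: 23 high at the block, 3 high at the nose
- wedge_nose (a point): tip of the wedge's nose, 118 mm from the block's centre, 1.5 above the underside; axes as the wedge's. Lines cross the ramp at 40, 50, 60, 70 (broad, white) and 80 mm from the nose. The ramp meets the hob's edge with the nose 30 mm in; each further 5.8 mm raises the front feet 1 mm: 7 mm up at the white line. Pushing takes 3 to 10 N
- mug: white mug with a handle, 95 high (mm); bystander, origin at the centre of its underside
- pepper_mill: turned wooden pepper mill, 58 across, 170 high (mm); bystander, origin at the centre of its underside
- peas_tin: small food tin with a green label, 58 across, 72 high (mm); bystander, origin at the centre of its underside
- spice_jar: glass spice jar with a green lid, 46 across, 106 high (mm); bystander, origin at the centre of its underside
- pad_a: new rubber pad, black disc with pale backing, 22 across, 4 thick, lying loose on the hob's glass top (mm); bystander, origin at the centre of its underside
- pad_b: the second rubber pad, like the first (mm); bystander, origin at the centre of its underside

How it is judged:
On the way, in this order (a step that is already met when the one before it is completed fails the run):
1. the gripped wedge lies flat with its nose in under the hob's front edge between the front feet, the feet not yet raised (x of wedge_nose in the frame of hob above -0.105 m and y of wedge_nose in the frame of hob between -0.055 and 0.055 m and contact force between the fingers and wedge above 2 N and angle between wedge_grip's own z axis and vertical below 0.1 rad and height (world z) of wedge_grip below 0.027 m and height (world z) of each of hob_foot_fl, hob_foot_fr below 0.002 m), for 0.1 s.
2. the wedge has raised both front feet by more than 4 mm (height (world z) of each of hob_foot_fl, hob_foot_fr above 0.004 m and contact force between wedge and hob above 1.5 N), for 0.2 s.
At the end, for the whole second after the job is handed in: Both front feet 4 to 10 mm up, rear feet under 2 mm; the hob at rest, rear end within 25 mm of its start; the gripped wedge (over 2 N) lies flat, nose under the front edge within 55 mm of the middle, and alone carries the front (over 1.5 N; robot under 0.5 N on the hob) (all of step 2 and height (world z) of each of hob_foot_fl, hob_foot_fr below 0.01 m and height (world z) of each of hob_foot_rl, hob_foot_rr below 0.002 m and contact force between the fingers and wedge above 2 N and contact force between each of the arm, the fingers and hob below 0.5 N and x of wedge_nose in the frame of hob above -0.085 m and y of wedge_nose in the frame of hob between -0.055 and 0.055 m and angle between wedge_grip's own z axis and vertical below 0.1 rad and height (world z) of wedge_grip below 0.027 m and distance of hob_rear from where it was at the start of the episode below 0.025 m and linear speed of hob below 0.01 m/s and angular speed of hob below 0.05 rad/s); the arm keeps its last pose, push and grip.
It fails at once if the robot leans on or lifts the hob itself (over 4 N) (contact force between any of the arm, the fingers and hob above 4 N).
It fails at once if the hob is shoved along (rear end over 30 mm) (distance of hob_rear from where it was at the start of the episode above 0.03 m).
It fails at once if another thing or a pad is moved by more than 25 mm (distance of any of mug, pepper_mill, peas_tin, spice_jar, pad_a, pad_b from where it was at the start of the episode above 0.025 m).
It also fails if it takes over 38 s, if anything falls off the work surface, if the arm or the gripper's body presses on something with over 40 N, if the wrist force passes 120 N, or if a joint passes its speed limit or range.

### The arm

A 7-joint arm with a two-finger parallel gripper is mounted at the origin on a cart in front of the work surface, level with it; the furniture and walls round the work are solid. World frame = base frame: x ahead of the robot, y to its left, z up, the work surface at z = 0. Lengths are in m, angles in rad, forces in N, time in s.
With the tool pointing down it reaches from about 0.4 to 0.85 m from the base axis. Payload 10.4 kg.
Tool frame: the origin (TCP) lies at the very end of the fingers, on their centre line; the grasp point (between the pads) lies 19 mm behind it; z points along the fingers, y is the direction in which the jaws open and shut (so a half turn about z gives the same grasp; the last joint's range is limited). The gripper opens to 87 mm and grips with 3 to 60 N. Pads are 19 mm wide; open, the fingers measure 117 mm over their backs; the gripper's body (75 mm by 190 mm) begins 51 mm behind the grasp point.
Start: joints at [-1.243, 0.332, -0.065, 1.46, 0.022, 1.35, -0.088], TCP at [0.215, 0.587, 0.223] pointing down, gripper open.
Joint ranges: [-2.6, 2.6], [-0.5, 2.12], [-1.47, 1.34], [0.16, 2.42], [-1.27, 4.41], [0.06, 2.06], [-2.6, 2.6]. Speed limits (rad/s): [2.22, 2.22, 2.79, 2.79, 3.14, 3.14, 3.14].

### API

Orientations are given as a unit quaternion [x, y, z, w].
In Python, from bench import read_state, camera, close_job, recognise, masks_of gives the robot as it stands.
- The arm moves only by the tool play_rows, never from a script. Its argument "moves" is a list of rows, each a list of 3 entries, a list of its own where there are three numbers: the shift along the tool's x, y, z in cm, then the turn, a rotation vector about the tool's x, y, z in rad, then the finger opening in cm, from 0 to 8.7. In form: [[[dx, dy, dz], [ax, ay, az], jaw], ...]. A call has 1 to 8 rows; each row is the pose to reach, as a shift and turn from the pose commanded when the call began, along the tool's axes at that moment; what a row does not reach only later rows make up. A row lasts 1/8 s, in which the tool goes at most 62.5 mm and 10.7 degrees, less where a joint would pass 70% of its speed; a pose out of reach is approached as far as the arm can. A call with a gripper value outside its range is refused whole. The fingers move at their own pace and stop on an object; "grip_force" is the grip in N (left out, the last holds). Time passes only in rows, so rows that repeat a pose let the fingers close. It gives the time, the measured TCP pose, the force and the opening at its end, in the units of the state.
- read_state(): the state, without advancing time (a new reading comes with each control period).
- camera(name): name is "scene" or "top" or "wrist"; returns a dict with "frame" (420x560x3 uint8, red, green, blue), "intrinsics" (3x3 intrinsics, pixels), "camera_from_world" (4x4, takes a point from world to camera coordinates). Camera axes: x right, y down, z forward; pixel columns grow to the right and rows downward; lengths in m; the calibration is good to about 2 mm. A picture is of the moment at which its call begins. There is no depth.
- close_job(): hands the job in, once; it reports no verdict.
Trained networks look in a picture, given as the dict that the camera call returned (one of the last four; its "shot" number tells which), for a name from the list of things; names that differ only in an ending like _2 or _b are one class to them, and where a whole thing is asked for, a point or a joint stands for the part that bears it (a point fixed in the world has none). Each returns a list of dicts, best first, with "conf" (0 to 1); they miss things now and then, are a little off and sometimes report something else, mostly with a low value. They report only what shows in the picture. A call takes as long as a camera call.
- recognise(picture, query): "at" ([column, row] in pixels, amid what is visible of it).
- masks_of(picture, query): "region" (420x560 bool, what is visible of it) and "at" ([column, row] in pixels, amid what is visible of it).
The state is a dict: "time": time; "joint_positions": joint angles; "joint_vel": joint speeds; "joint_torque": joint torques, N m; "ee_pos": TCP position; "eef_rot": TCP orientation; "ft_force": force on the tool from outside, world axes, zero at the start; "torque": the same for the moment, N m; "width": finger opening in m.
Only numpy, scipy, OpenCV 4.12 (cv2) and the standard library are available. Lean on these libraries where they do the work, as an engineer would, in place of code of your own. Each camera call takes 0.05 s, during which the arm holds its last target.

## Working session

There is one attempt and no reset: what is moved stays moved. The work goes in short steps, Python scripts to look and compute and a tool call to move; the robot and the scene stay as the last step left them, time stands still between calls to the robot, and variables do not carry over. Pictures are saved under pics/ and viewed, and the job is handed in when it is done.

Besides the shell and the picture viewer there is one more tool, called after "Request:" in YAML: its name, and indented under it one key for each argument. play_rows: Moves the arm, as the interface text tells. Its arguments: {"type":"object","properties":{"moves":{"type":"array","items":{"type":"array"}},"grip_force":{"type":"number"}},"required":["moves"]}

```bash
mkdir -p pics; ls; python3 - <<'E'
from bench import *
import cv2
s=read_state();print({k:s[k] for k in('time','ee_pos','eef_rot','width','ft_force')})
for n in('scene','top'):
    c=camera(n);cv2.imwrite(f'pics/{n}0.png',c['frame'][:,:,::-1])
    print(n,c['intrinsics'],c['camera_from_world'])
    for q in('wedge_grip','wedge_nose','hob_front','hob','hob_foot_fl','hob_foot_fr','mug','pepper_mill','peas_tin','spice_jar','pad_a'):
        print(q,[(r['at'],round(r['conf'],2)) for r in recognise(c,q)][:3])
E
```

```text
pics
{'time': 0.0, 'ee_pos': array([0.21463173, 0.58659398, 0.22175895]), 'eef_rot': array([ 1.74477538e-01,  9.84660911e-01, -6.84857693e-04, -9.58879243e-05]), 'width': 0.0873274347438471, 'ft_force': array([ 0.30640235, -0.15183178,  0.45862974])}
scene [[402.50535819   0.         283.60964573]
 [  0.         402.50535819 213.0217321 ]
 [  0.           0.           1.        ]] [[ 0.89736356 -0.44117031 -0.0103636  -0.43010547]
 [-0.2729712  -0.53647893 -0.79854686  0.24170254]
 [ 0.34673531  0.71941581 -0.60184343  0.91162347]
 [ 0.          0.          0.          1.        ]]
wedge_grip [([342.7, 294.8], 0.89)]
wedge_nose [([342.2, 296.5], 0.56)]
hob_front [([279.1, 201.5], 0.72)]
hob [([281.2, 197.4], 0.63)]
hob_foot_fl [([277.9, 199.4], 0.69)]
hob_foot_fr [([281.0, 200.0], 0.94), ([352.4, 246.6], 0.64)]
mug [([195.2, 182.2], 0.58)]
pepper_mill [([212.3, 159.8], 0.64)]
peas_tin [([206.4, 208.4], 0.6), ([340.3, 299.7], 0.38)]
spice_jar [([351.9, 245.6], 0.85), ([341.6, 300.4], 0.32), ([275.9, 201.0], 0.19)]
pad_a []
top [[532.60897419   0.         287.09938343]
 [  0.         532.60897419 214.94603841]
 [  0.           0.           1.        ]] [[ 0.00439974 -0.99997489 -0.00555456  0.08129989]
 [-0.98441972 -0.00335477 -0.17580261  0.53860995]
 [ 0.17577956  0.00624151 -0.98440977  1.37614572]
 [ 0.          0.          0.          1.        ]]
wedge_grip [([394.3, 219.7], 0.79)]
wedge_nose [([389.2, 219.9], 0.55), ([258.4, 198.3], 0.37)]
hob_front [([241.4, 207.3], 0.66)]
hob [([243.2, 210.2], 0.6)]
hob_foot_fl [([244.2, 205.7], 0.61)]
hob_foot_fr [([244.7, 207.3], 0.77), ([391.6, 219.6], 0.73)]
mug [([171.6, 285.5], 0.71)]
pepper_mill [([150.1, 252.4], 0.83)]
peas_tin [([229.5, 293.3], 0.9)]
spice_jar [([358.4, 183.5], 0.94)]
pad_a []
```

View pics/scene0.png

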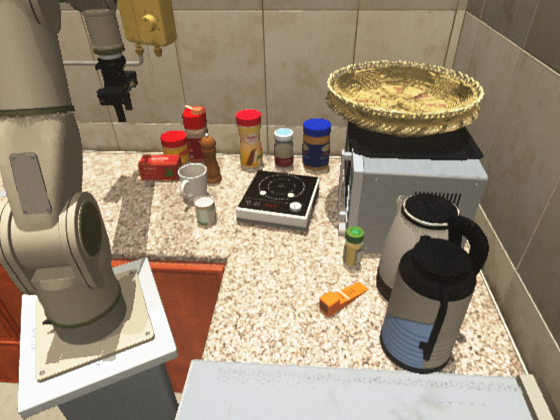

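View pics/top0.png

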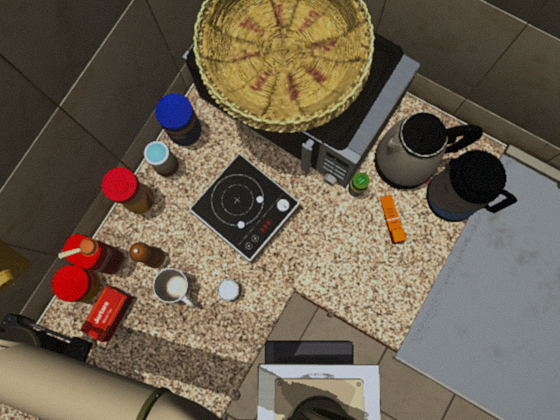

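```bash
cat > h.py <<'E'
from bench import *
import numpy as np, cv2
from scipy.optimize import minimize
def proj(c,P):
    P=np.atleast_2d(P);T=c['camera_from_world'];q=P@T[:3,:3].T+T[:3,3]
    q=q@c['intrinsics'].T;return q[:,:2]/q[:,2:]
def unproj(c,uv,z):
    T=c['camera_from_world'];R=T[:3,:3];o=-R.T@T[:3,3]
    d=R.T@np.linalg.inv(c['intrinsics'])@np.array([uv[0],uv[1],1.]);return o+d*(z-o[2])/d[2]
def box(x0,x1,y0,y1,z0,z1): return np.array([[x,y,z] for x in(x0,x1) for y in(y0,y1) for z in(z0,z1)])
HOB=[box(-.11,.11,-.105,.105,.009,.062)]
W0=box(-.018,.018,-.017,.017,0,.042)
W1=np.array([[x,y,z] for y in(-.017,.017) for x,z in((.018,0),(.018,.023),(.118,0),(.118,.003))])
WED=[W0,W1]
def place(M,p):
    c,s=np.cos(p[2]),np.sin(p[2]);R=np.array([[c,-s,0],[s,c,0],[0,0,1]])
    return M@R.T+[p[0],p[1],0]
S=4
def sil(c,parts,p):
    m=np.zeros((420*S,560*S),np.uint8)
    for M in parts:
        h=cv2.convexHull(((proj(c,place(M,p))+.5)*S).astype(np.float32)).astype(np.int32)
        cv2.fillConvexPoly(m,h,1)
    return m
def fit(views,parts,p0):
    ms=[(c,cv2.resize(r.astype(np.uint8),(560*S,420*S),interpolation=cv2.INTER_NEAREST)) for c,r in views]
    def f(p):
        t=0
        for c,r in ms:
            m=sil(c,parts,p);t-=(m&r).sum()/max(1,(m|r).sum())
        return t/len(ms)
    best=None
    for d in(0,.3,-.3):
        p=np.array(p0)+[0,0,d]
        r=minimize(f,p,method='Nelder-Mead',options=dict(initial_simplex=[p,p+[.02,0,0],p+[0,.02,0],p+[0,0,.2]],xatol=2e-4,fatol=1e-4))
        r=minimize(f,r.x,method='Nelder-Mead',options=dict(initial_simplex=[r.x,r.x+[.005,0,0],r.x+[0,.005,0],r.x+[0,0,.05]],xatol=1e-4,fatol=1e-4))
        if best is None or r.fun<best.fun:best=r
    return best.x,-best.fun
def tool_yaw_axes(s):
    from scipy.spatial.transform import Rotation as R
    return R.from_quat(s['eef_rot']).as_matrix()
E
python3 - <<'E'
from h import *
t=camera('top');sc=camera('scene')
hob=[];wed=[]
for c in(t,sc):
    hob.append((c,masks_of(c,'hob')[0]['region']));wed.append((c,masks_of(c,'wedge_grip')[0]['region']))
    print(hob[-1][1].sum(),wed[-1][1].sum())
h0=unproj(t,(243,208),.05);w0=unproj(t,(397,236),.03);n=unproj(t,(388,200),.002)
print(h0,w0,n)
f0=unproj(t,(274,233),.062);hy=np.arctan2(*(h0-f0)[1::-1]);wy=np.arctan2(*(n-w0)[1::-1])
for v in([0],[1],[0,1]):
    print('hob',fit([hob[i] for i in v],HOB,[*h0[:2],hy]))
    print('wedge',fit([wed[i] for i in v],WED,[*w0[:2],wy]))
for q,z in(('mug',.05),('pepper_mill',.1),('peas_tin',.05),('spice_jar',.1)):
    print(q,unproj(t,masks_of(t,q)[0]['at'],z))
for c in (t,sc):
    pass
np.savez('k.npz',a=0)
im=cv2.resize(t['frame'][150:280,180:430,::-1],None,fx=3.2,fy=3.2,interpolation=cv2.INTER_CUBIC);cv2.imwrite('pics/topz.png',im)
E
```

```text
6215 679
3749 796
[0.55640978 0.20154543 0.05      ] [ 0.48505453 -0.21192393  0.03      ] [ 0.58953631 -0.19585499  0.002     ]
hob (array([0.56132678, 0.19661494, 0.87031532]), np.float64(0.9369611307420495))
wedge (array([ 0.48947669, -0.21484828,  0.21326533]), np.float64(0.9407069555302167))
hob (array([0.56484519, 0.19823785, 0.91521069]), np.float64(0.9202269128476332))
wedge (array([ 0.49055795, -0.21467159,  0.24090102]), np.float64(0.8798086920357663))
hob (array([0.56253855, 0.19780502, 0.88782141]), np.float64(0.9247289420563635))
wedge (array([ 0.48950065, -0.21502994,  0.2191642 ]), np.float64(0.9083015369728997))
mug [0.35313281 0.37934788 0.05      ]
pepper_mill [0.42760216 0.4336126  0.1       ]
peas_tin [0.32919546 0.23187156 0.05      ]
spice_jar [ 0.61801203 -0.09996387  0.1       ]
```

View pics/topz.png

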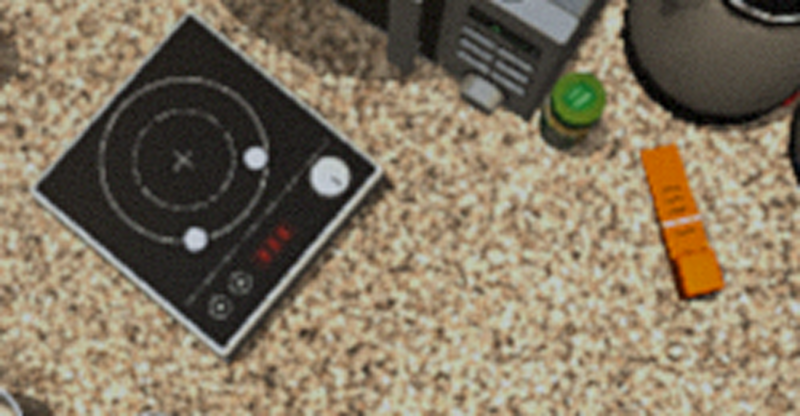

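```bash
python3 - <<'E'
from h import *
t=camera('top')
f=lambda u,v,z:unproj(t,(180+(u+.5)/3.2-.5,150+(v+.5)/3.2-.5),z)
FR=f(383,170,.062);FL=f(226,354,.062);RL=f(36,188,.062);RR=f(190,13,.062)
print(FR,FL,RL,RR,(FR+FL+RL+RR)/4)
for a,b in((FR,FL),(RR,RL),(FL,RL),(FR,RR)):print(np.linalg.norm(a-b),np.degrees(np.arctan2(*(b-a)[1::-1])))
A=f(642,151,.003);B=f(677,145,.003);print('nose',(A+B)/2)
im=t['frame'].copy()
for parts,p in((HOB,(.5615,.1972,.873)),(WED,(.4895,-.215,.216))):
    for M in parts:
        h=cv2.convexHull((proj(t,place(M,p))).astype(np.float32)).astype(np.int32);cv2.polylines(im,[h],True,(0,255,255),1)
cv2.imwrite('pics/ov.png',cv2.resize(im[150:280,180:430,::-1],None,fx=3.2,fy=3.2))
p=np.array((.5615,.1972,.873));d=np.array([np.cos(p[2]),np.sin(p[2])]);print('front',p[:2]-.11*d)
E
```

```text
[0.56872806 0.05091981 0.062     ] [0.41533077 0.17882223 0.062     ] [0.55254887 0.33883791 0.062     ] [0.7035041  0.21402649 0.062     ] [0.56002795 0.19565161 0.062     ]
0.19972420730296306 140.1787051076862
0.1958707999261482 140.41568963065578
0.21079332217157642 49.38594999120939
0.21158537788830614 50.43287200806224
nose [ 0.60090483 -0.18977132  0.003     ]
front [0.49082163 0.1129114 ]
```

View pics/ov.png

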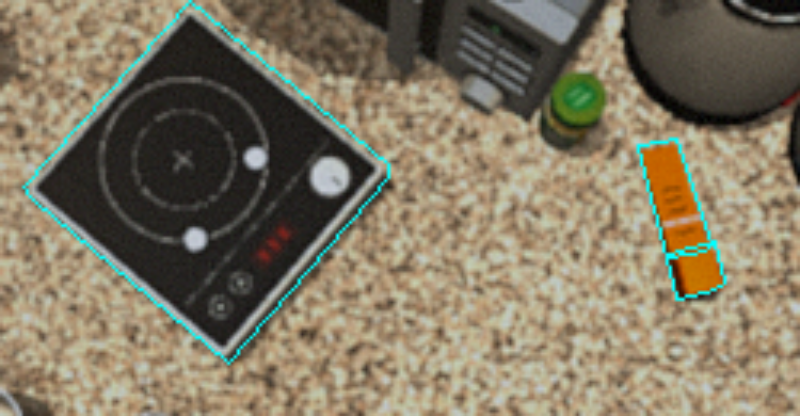

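```bash
python3 - <<'E'
from h import *
t=camera('top');s=camera('scene')
for uv in((382,335),(385,345),(395,357),(415,365),(435,363),(378,285),(385,297)):print(uv,unproj(s,uv,0))
for uv in((429,197),(432,205),(440,213),(455,219)):print('top',uv,unproj(t,uv,0),unproj(t,uv,.1))
p=np.array((.4895,-.215,.216))
for b in (s,t):
  im=b['frame'].copy()
  M=box(-.0375,.0375,-.095,.095,.075,.2)
  for M in WED+[M]:
    h=cv2.convexHull((proj(b,place(M,p))).astype(np.float32)).astype(np.int32);cv2.polylines(im,[h],True,(0,255,255),1)
  cv2.imwrite('pics/b%d.png'%(b is s),cv2.resize(im[150:400,250:530,::-1] if b is s else im[100:300,300:530,::-1],None,fx=2.2,fy=2.2))
st=read_state();print(tool_yaw_axes(st))
E
```

```text
(382, 335) [ 0.55686926 -0.32483442  0.        ]
(385, 345) [ 0.54711011 -0.34796639  0.        ]
(395, 357) [ 0.54771568 -0.38022984  0.        ]
(415, 365) [ 0.57211349 -0.41278808  0.        ]
(435, 363) [ 0.6112788  -0.42734447  0.        ]
(378, 285) [ 0.63749214 -0.20276352  0.        ]
(385, 297) [ 6.29026154e-01 -2.41355128e-01  1.11022302e-16]
top (429, 197) [ 0.59883087 -0.31024216  0.        ] [ 0.57738917 -0.28370407  0.1       ]
top (432, 205) [ 0.5762056  -0.31758079  0.        ] [ 0.55632445 -0.29053653  0.1       ]
top (440, 213) [ 0.55374976 -0.33867098  0.        ] [ 0.53541746 -0.31017205  0.1       ]
top (455, 219) [ 0.53707466 -0.37918019  0.        ] [ 0.51989251 -0.34788721  0.1       ]
[[-9.39084956e-01  3.43685097e-01  8.65161483e-06]
 [ 3.43685096e-01  9.39084952e-01  8.08837228e-05]
 [ 1.96739288e-05  7.89301183e-05 -9.99999997e-01]]
```

View pics/b1.png

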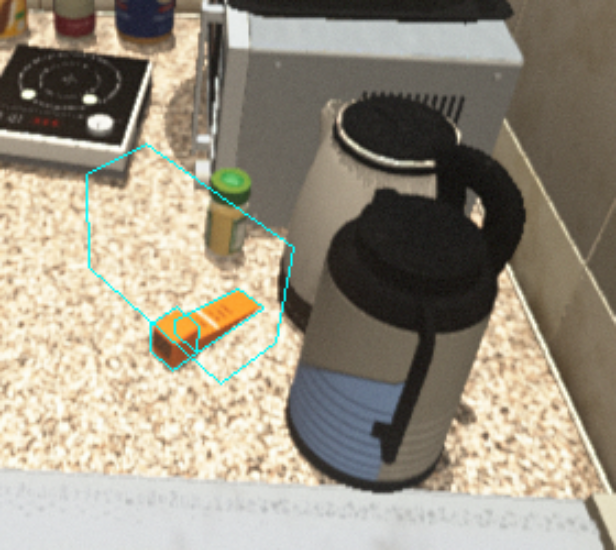

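View pics/b0.png

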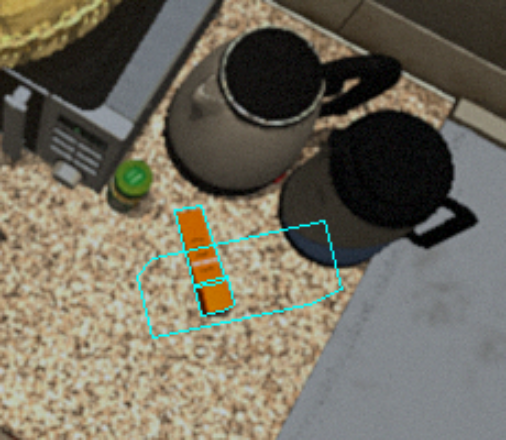

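```bash
cat >> h.py <<'E'
def goal(s,xyz,yaw,pitch=0):
    """tool shift cm & rotvec to reach xyz with tool y axis along world yaw(+90) of wedge heading 'yaw', tool down"""
    from scipy.spatial.transform import Rotation as R
    A=R.from_quat(s['eef_rot'])
    x=np.array([-np.cos(yaw),-np.sin(yaw),0]);y=np.array([-np.sin(yaw),np.cos(yaw),0])
    B=R.from_matrix(np.c_[x,y,[0,0,-1]])
    return (A.inv().apply(np.array(xyz)-s['ee_pos'])*100).round(2),(A.inv()*B).as_rotvec().round(4)
E
python3 - <<'E'
from h import *
s=read_state();print(goal(s,(.46,.2,.25),0.1),goal(s,(.4895-.004*.977,-.215-.004*.215,.15),.216))
E
```

```text
(array([-36.33, -27.91,  -2.74]), array([ 1.000e-04, -0.000e+00, -4.508e-01])) (array([-53.02, -66.08,   7.25]), array([ 1.000e-04,  0.000e+00, -5.668e-01]))
```

Request:
play_rows:
  moves:
    - [[-36.3,-27.9,-2.7],[0,0,-0.45],7]
    - [[-36.3,-27.9,-2.7],[0,0,-0.45],7]
    - [[-36.3,-27.9,-2.7],[0,0,-0.45],7]
    - [[-36.3,-27.9,-2.7],[0,0,-0.45],7]
    - [[-36.3,-27.9,-2.7],[0,0,-0.45],7]
    - [[-36.3,-27.9,-2.7],[0,0,-0.45],7]
    - [[-36.3,-27.9,-2.7],[0,0,-0.45],7]
    - [[-36.3,-27.9,-2.7],[0,0,-0.45],7]

```text
time: 2.85
ee_pos: [0.4617, 0.1963, 0.2501]
eef_rot: [-0.047, 0.999, -0.0, 0.001]
ft_force: [-0.0, 1.1, -0.3]
width: 0.07
```

```bash
python3 - <<'E'
from h import *
s=read_state();print(s['ee_pos'],s['joint_positions'],goal(s,(.4895-.004*.977,-.215-.004*.215,.15),.216))
E
```

```text
[0.46170724 0.19634086 0.25014233] [-0.70116293  0.0368909   0.21411695  1.74998734 -0.00747652  1.3544318
  1.1790831 ] (array([  1.5 , -41.26,  10.01]), array([-1.000e-04,  1.200e-03, -1.221e-01]))
```

Request:
play_rows:
  moves:
    - [[1.5,-41.3,10],[0,0,-0.122],7]
    - [[1.5,-41.3,10],[0,0,-0.122],7]
    - [[1.5,-41.3,10],[0,0,-0.122],7]
    - [[1.5,-41.3,10],[0,0,-0.122],7]
    - [[1.5,-41.3,10],[0,0,-0.122],7]
    - [[1.5,-41.3,10],[0,0,-0.122],7]
    - [[1.5,-41.3,10],[0,0,-0.122],7]
    - [[1.5,-41.3,10],[0,0,-0.122],7]

```text
time: 3.85
ee_pos: [0.4844, -0.2164, 0.1488]
eef_rot: [-0.107, 0.994, -0.001, -0.001]
ft_force: [-0.0, 0.5, 0.5]
width: 0.0699
```

```bash
python3 - <<'E'
from h import *
s=read_state();print(s['time'],s['ee_pos'],s['joint_positions'],s['ft_force'],goal(s,(.4895-.004*.977,-.215-.004*.215,.006),.216))
for n in('wrist','top'):
  c=camera(n)
  im=c['frame'].copy()
  for M in WED:
    h=cv2.convexHull((proj(c,place(M,(.4895,-.215,.216)))).astype(np.float32)).astype(np.int32);cv2.polylines(im,[h],True,(0,255,255),1)
  cv2.imwrite(f'pics/{n}1.png',im[:,:,::-1])
E
```

```text
3.85 [ 0.48436589 -0.21636813  0.14881447] [-0.22471994  0.19615063  0.62634724  1.83497876 -0.12307073  1.15060378
  2.22878198] [-0.00742722  0.54621448  0.5143214 ] (array([-0.16,  0.04, 14.28]), array([-0.0013, -0.0019, -0.001 ]))
```

View pics/wrist1.png

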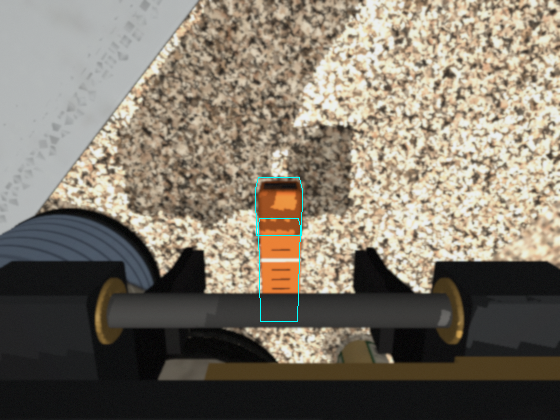

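View pics/top1.png

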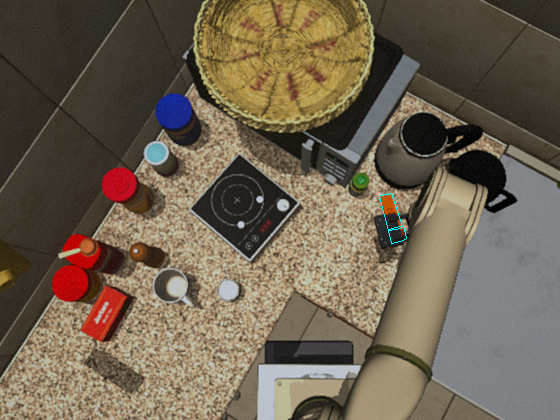

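Request:
play_rows:
  moves:
    - [[-0.4,0,6],[0,0,0],7]
    - [[-0.4,0,10],[0,0,0],7]
    - [[-0.4,0,13],[0,0,0],7]
    - [[-0.4,0,14.2],[0,0,0],7]
    - [[-0.4,0,14.2],[0,0,0],7]
    - [[-0.4,0,14.2],[0,0,0],7]
  grip_force: 40

```text
time: 4.7
ee_pos: [0.4908, -0.2113, 0.0089]
eef_rot: [-0.111, 0.994, -0.0, 0.001]
ft_force: [0.5, 0.0, 0.1]
width: 0.0697
```

Request:
play_rows:
  moves:
    - [[0,0,0],[0,0,0],2.5]
    - [[0,0,0],[0,0,0],2.5]
    - [[0,0,0],[0,0,0],2.5]
    - [[0,0,0],[0,0,0],2.5]
    - [[0,0,0],[0,0,0],2.5]
    - [[0,0,0],[0,0,0],2.5]

```text
time: 5.45
ee_pos: [0.4897, -0.2115, 0.0076]
eef_rot: [-0.11, 0.994, -0.0, 0.0]
ft_force: [-0.5, -1.8, 2.0]
width: 0.0339
```

```bash
python3 - <<'E'
from h import *
s=read_state();print(s['time'],s['ee_pos'],s['ft_force'],s['width'],goal(s,(.487,-.215,.006),.216))
for n in('wrist',):
  c=camera(n)
  cv2.imwrite(f'pics/{n}2.png',c['frame'][:,:,::-1])
E
```

```text
5.45 [ 0.48971417 -0.2115221   0.00758498] [-0.50339392 -1.75795742  2.03908905] 0.03391661864068707 (array([ 0.34, -0.28,  0.16]), array([-0.0001,  0.0001,  0.0051]))
```

View pics/wrist2.png

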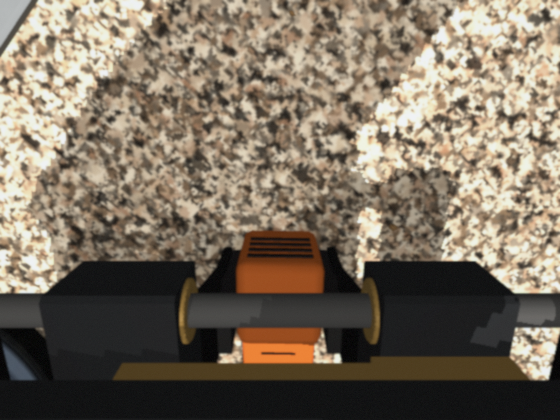

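```bash
python3 - <<'E'
from h import *
s=read_state()
for a in(((.47,-.2,.05),.22),((.43,-.13,.06),.25),((.42,-.03,.06),.6),((.41,.012,.06),.873)):print(*goal(s,*a))
E
```

```text
[ 1.67  1.56 -4.24] [-0.0002  0.0002  0.0012]
[ 4.04  9.26 -5.24] [-0.0002  0.0002 -0.0288]
[ 2.82 19.24 -5.24] [-2.000e-04  1.000e-04 -3.788e-01]
[ 2.88 23.55 -5.24] [-2.000e-04  1.000e-04 -6.518e-01]
```

Request:
play_rows:
  moves:
    - [[0,0,-2.5],[0,0,0],2.5]
    - [[1.7,1.6,-4.2],[0,0,0],2.5]
    - [[4,7,-5.2],[0,0,-0.03],2.5]
    - [[3.8,11,-5.2],[0,0,-0.1],2.5]
    - [[3.3,15,-5.2],[0,0,-0.25],2.5]
    - [[2.8,19.2,-5.2],[0,0,-0.38],2.5]
    - [[2.8,19.2,-5.2],[0,0,-0.38],2.5]

```text
time: 6.38
ee_pos: [0.4197, -0.0274, 0.0594]
eef_rot: [-0.299, 0.954, 0.001, -0.0]
ft_force: [0.5, -0.5, -1.2]
width: 0.0336
```

```bash
python3 - <<'E'
from h import *
s=read_state()
print(s['ee_pos'],s['joint_positions'],s['width'])
for a in(((.42,-.03,.06),.7),((.41,.012,.06),.873)):print(*goal(s,*a))
E
```

```text
[ 0.41974461 -0.02738259  0.05940749] [-0.49201836  0.04568893  0.46255012  2.17742129 -0.02673975  0.92385894
  2.16443185] 0.03357129168053956
[ 0.13 -0.23 -0.06] [ 0.001   0.0002 -0.0926]
[-1.45  3.79 -0.06] [ 0.001   0.0003 -0.2656]
```

Request:
play_rows:
  moves:
    - [[-0.7,1.9,0],[0,0,-0.13],2.5]
    - [[-1.4,3.8,0],[0,0,-0.265],2.5]
    - [[-1.4,3.8,0],[0,0,-0.265],2.5]
    - [[-1.4,3.8,0],[0,0,-0.265],2.5]

```text
time: 6.88
ee_pos: [0.4104, 0.008, 0.0595]
eef_rot: [-0.418, 0.908, -0.0, -0.0]
ft_force: [0.3, -0.0, -1.5]
width: 0.0334
```

```bash
python3 - <<'E'
from h import *
s=read_state()
print(s['time'],s['ee_pos'],s['joint_positions'],s['width'],s['ft_force'],goal(s,(.41,.012,.06),.873))
for n in('top','scene'):
  c=camera(n);im=c['frame'].copy()
  P=proj(c,place(HOB[0],(.5615,.1972,.873)))
  cv2.polylines(im,[cv2.convexHull(P.astype(np.float32)).astype(np.int32)],True,(0,255,255),1)
  im=im[130:330,180:430] if n=='top' else im[140:340,170:420]
  cv2.imwrite(f'pics/{n}3.png',cv2.resize(im[:,:,::-1],None,fx=3,fy=3,interpolation=cv2.INTER_CUBIC))
E
```

```text
6.875 [0.41038872 0.00801559 0.05947107] [-0.5358987   0.02117385  0.41250583  2.19884994 -0.01040464  0.92347098
  2.3158763 ] 0.03341476992259066 [ 0.31291255 -0.03928148 -1.50644956] (array([-0.28,  0.29, -0.05]), array([-0.0001, -0.0002, -0.0107]))
```

View pics/top3.png

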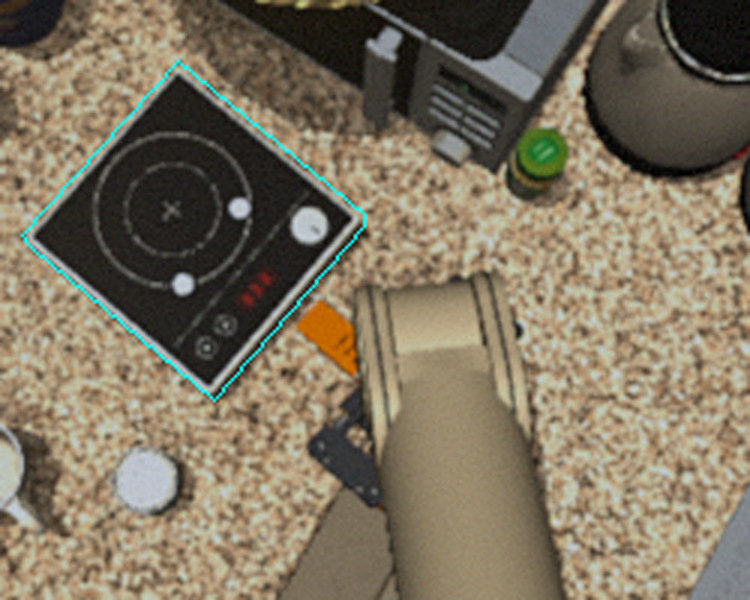

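View pics/scene3.png

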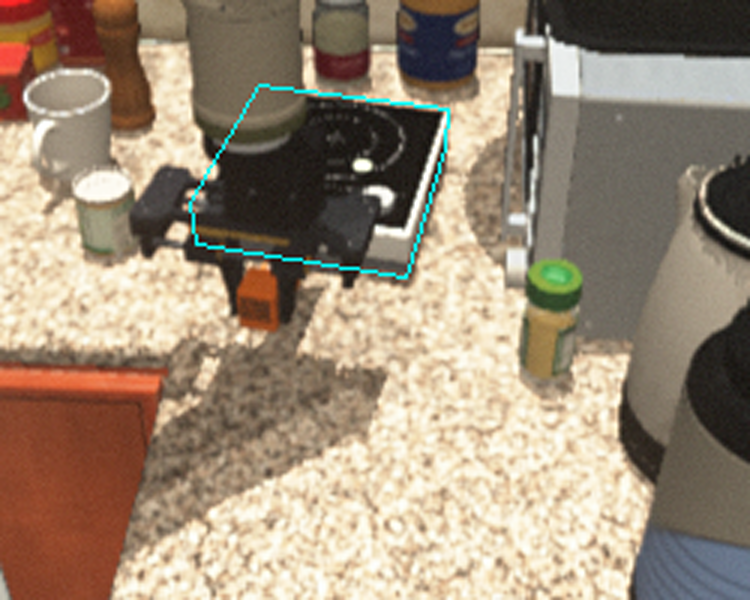

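```bash
python3 - <<'E'
from h import *
s=read_state();c=camera('top')
ps=[unproj(c,(180+(u+.5)/3-.5,130+(v+.5)/3-.5),.0535) for u,v in((318,298),(298,323))]
n=(ps[0]+ps[1])/2;print(ps,n,np.linalg.norm(ps[0]-ps[1]))
A=tool_yaw_axes(s);print('tool-frame nose',A.T@(n-s['ee_pos']))
yaw=.873;d=np.array([np.cos(yaw),np.sin(yaw)]);l=np.array([-d[1],d[0]])
r=n[:2]-np.array((.5615,.1972));print('in hob frame',r@d,r@l)
r=s['ee_pos'][:2]-np.array((.5615,.1972));print('tcp hob frame',r@d,r@l)
E
```

```text
[array([0.4994405 , 0.08700009, 0.0535    ]), array([0.47710458, 0.10451589, 0.0535    ])] [0.48827254 0.09575799 0.0535    ] 0.028384800689482546
tool-frame nose [-0.11723477 -0.00215559  0.00596321]
in hob frame -0.12478184057671357 -0.009068327970524703
tcp hob frame -0.24198779102862383 -0.005726104537705959
```

Request:
play_rows:
  moves:
    - [[0,0.6,2],[0,0,-0.01],2.5]
    - [[0,0.6,4],[0,0,-0.01],2.5]
    - [[0,0.6,4.9],[0,0,-0.01],2.5]
    - [[0,0.6,5.2],[0,0,-0.01],2.5]
    - [[0,0.6,5.2],[0,0,-0.01],2.5]
    - [[0,0.6,5.2],[0,0,-0.01],2.5]

```text
time: 7.78
ee_pos: [0.4062, 0.013, 0.008]
eef_rot: [-0.424, 0.906, -0.0, 0.001]
ft_force: [0.3, -0.3, -1.5]
width: 0.0339
```

```bash
python3 - <<'E'
from h import *
s=read_state();c=camera('top')
yaw=.873;d=np.array([np.cos(yaw),np.sin(yaw)]);l=np.array([-d[1],d[0]])
r=s['ee_pos'][:2]-np.array((.5615,.1972));print('tcp hob frame',r@d,r@l,s['ee_pos'],s['joint_positions'],s['ft_force'],goal(s,s['ee_pos'],.873))
cv2.imwrite('pics/top4.png',cv2.resize(c['frame'][170:290,220:360,::-1],None,fx=5,fy=5,interpolation=cv2.INTER_CUBIC))
c=camera('wrist');cv2.imwrite('pics/wrist4.png',c['frame'][:,:,::-1])
E
```

```text
tcp hob frame -0.2409555420785565 0.0006304827263940438 [0.40619556 0.01297052 0.0079729 ] [-0.53289535  0.11656766  0.40694644  2.24577028 -0.06523595  0.78876412
  2.36421646] [ 0.34639931 -0.29600898 -1.45821246] (array([0., 0., 0.]), array([-0.0005,  0.0009,  0.0029]))
```

View pics/top4.png

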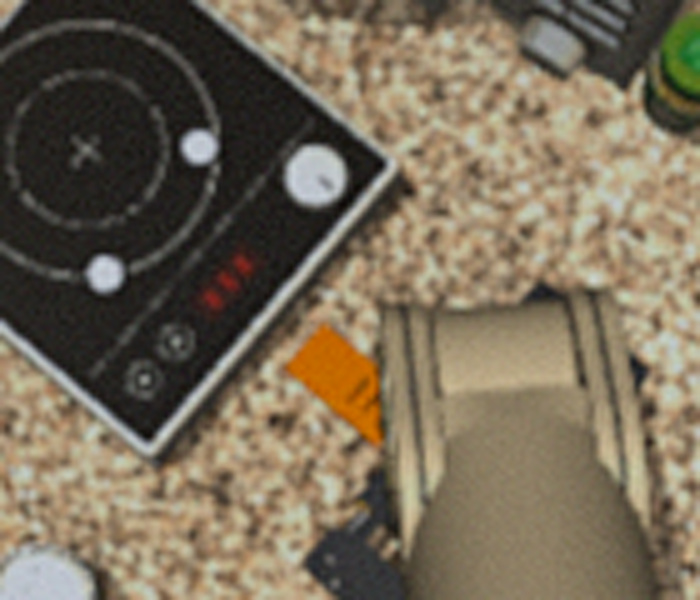

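View pics/wrist4.png

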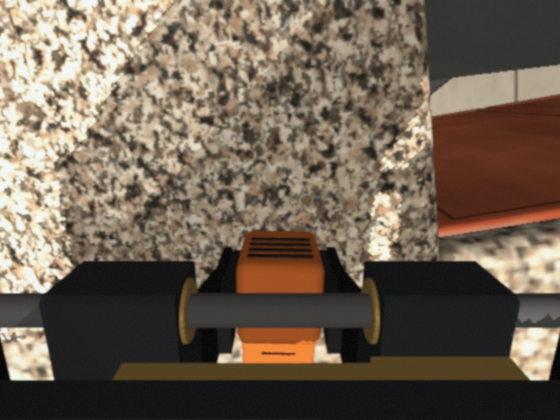

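Request:
play_rows:
  moves:
    - [[-0.5,0,0.1],[0,0,0],2.5]
    - [[-1.2,0,0.1],[0,0,0],2.5]
    - [[-2,0,0.1],[0,0,0],2.5]
    - [[-2.7,0,0.1],[0,0,0],2.5]
    - [[-3,0,0.1],[0,0,0],2.5]
    - [[-3,0,0.1],[0,0,0],2.5]
    - [[-3,0,0.1],[0,0,0],2.5]

```text
time: 8.75
ee_pos: [0.4254, 0.035, 0.0075]
eef_rot: [-0.424, 0.906, -0.0, 0.0]
ft_force: [-5.3, -6.9, 17.1]
width: 0.0336
```

```bash
python3 - <<'E'
from h import *
s=read_state();c=camera('top')
yaw=.873;d=np.array([np.cos(yaw),np.sin(yaw)]);l=np.array([-d[1],d[0]])
r=s['ee_pos'][:2]-np.array((.5615,.1972));print('tcp hob frame',r@d,r@l,s['ee_pos'],s['joint_positions'],s['ft_force'],goal(s,s['ee_pos'],.873))
cv2.imwrite('pics/top5.png',cv2.resize(c['frame'][170:290,220:360,::-1],None,fx=5,fy=5,interpolation=cv2.INTER_CUBIC))
c=camera('scene');cv2.imwrite('pics/scene5.png',cv2.resize(c['frame'][150:270,200:360,::-1],None,fx=5,fy=5,interpolation=cv2.INTER_CUBIC))
E
```

```text
tcp hob frame -0.21172475918875608 5.178651867417117e-05 [0.42542067 0.03499707 0.00745396] [-0.55576583  0.16320499  0.38900868  2.19668585 -0.08549859  0.79532239
  2.33443268] [-5.28870828 -6.93450062 17.10546966] (array([0., 0., 0.]), array([-0.0006, -0.0003,  0.0022]))
```

View pics/top5.png

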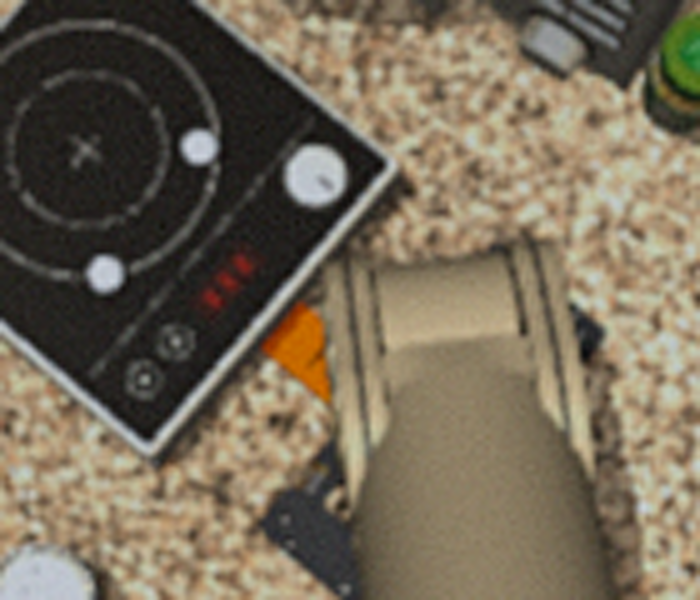

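View pics/scene5.png

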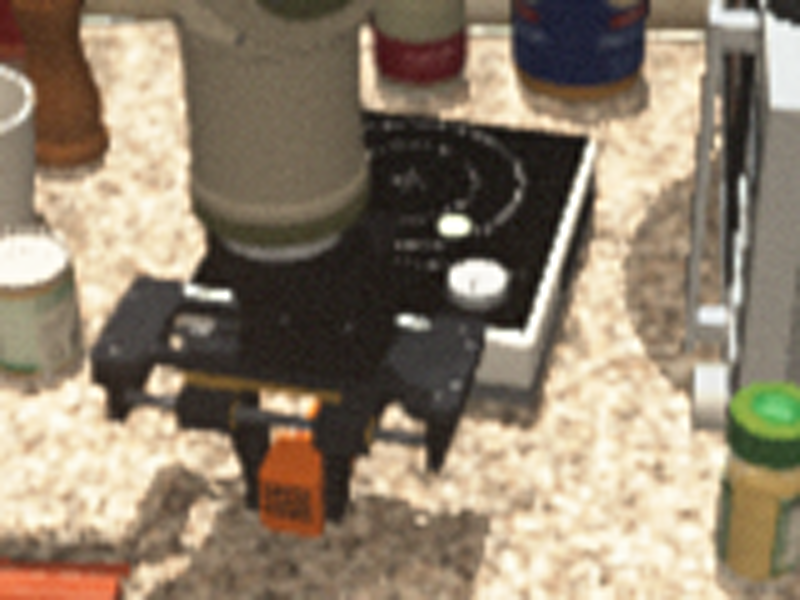

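Request:
play_rows:
  moves:
    - [[-0.4,0,-0.04],[0,0,0],2.5]
    - [[-0.9,0,-0.04],[0,0,0],2.5]
    - [[-1.4,0,-0.04],[0,0,0],2.5]
    - [[-1.9,0,-0.04],[0,0,0],2.5]
    - [[-2.4,0,-0.04],[0,0,0],2.5]
    - [[-2.9,0,-0.04],[0,0,0],2.5]
    - [[-3.4,0,-0.04],[0,0,0],2.5]
    - [[-3.4,0,-0.04],[0,0,0],2.5]

```text
time: 9.85
ee_pos: [0.4463, 0.0601, 0.0075]
eef_rot: [-0.423, 0.906, -0.0, -0.001]
ft_force: [-8.2, -9.9, 17.3]
width: 0.0337
```

```bash
cat > chk.py <<'E'
from h import *
import sys
k=sys.argv[1]
s=read_state();c=camera('top')
yaw=.873;d=np.array([np.cos(yaw),np.sin(yaw)]);l=np.array([-d[1],d[0]])
r=s['ee_pos'][:2]-np.array((.5615,.1972));print('t',s['time'],'tcp hob frame',r@d,r@l,s['ee_pos'],s['width'],s['ft_force'],goal(s,s['ee_pos'],.873))
cv2.imwrite(f'pics/top{k}.png',cv2.resize(c['frame'][150:290,190:360,::-1],None,fx=4,fy=4,interpolation=cv2.INTER_CUBIC))
c=camera('scene');cv2.imwrite(f'pics/scene{k}.png',cv2.resize(c['frame'][150:270,200:360,::-1],None,fx=5,fy=5,interpolation=cv2.INTER_CUBIC))
E
python3 chk.py 6
```

```text
t 9.85 tcp hob frame -0.17910121672578005 0.0002098444567811275 [0.44626118 0.06009674 0.00747549] 0.033678118533188944 [-8.15707293 -9.94325776 17.31671752] (array([0., 0., 0.]), array([ 0.0002, -0.0027,  0.0014]))
```

View pics/top6.png

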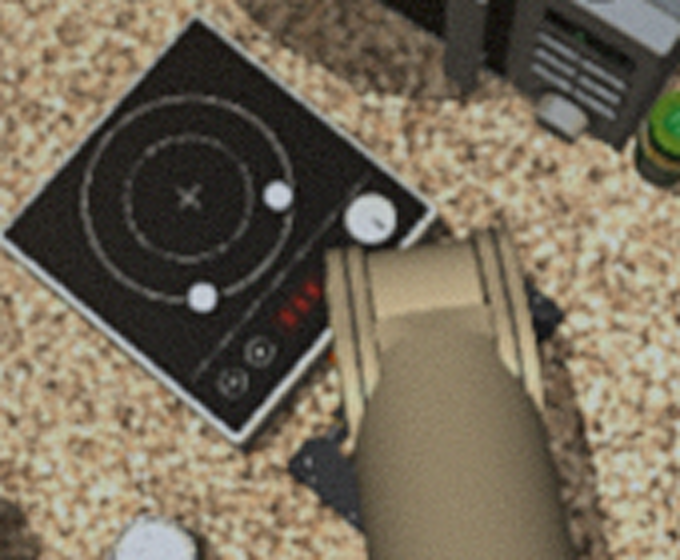

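View pics/scene6.png

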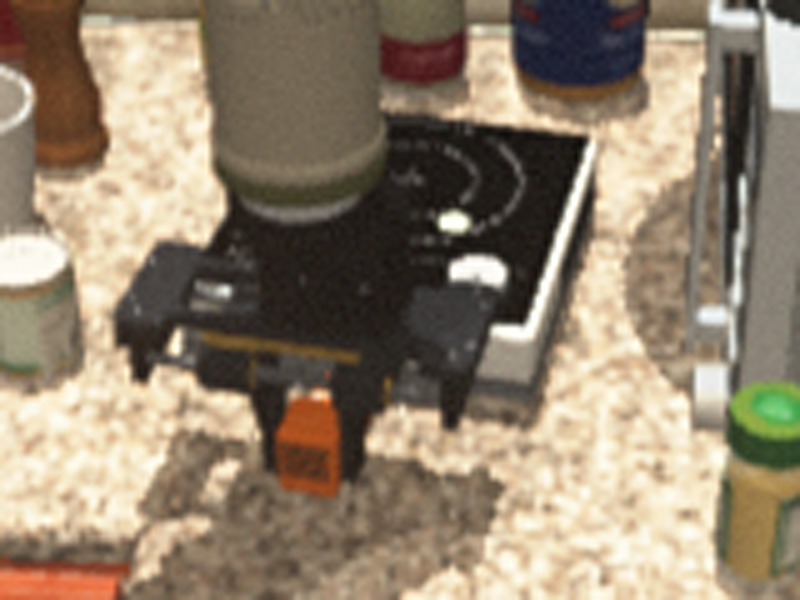

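Request:
play_rows:
  moves:
    - [[-0.4,0,0],[0,0,0],2.5]
    - [[-0.8,0,0],[0,0,0],2.5]
    - [[-1.2,0,0],[0,0,0],2.5]
    - [[-1.6,0,0],[0,0,0],2.5]
    - [[-2,0,0],[0,0,0],2.5]
    - [[-2,0,0],[0,0,0],2.5]
    - [[-2,0,0],[0,0,0],2.5]

```text
time: 10.82
ee_pos: [0.4589, 0.0752, 0.0075]
eef_rot: [-0.423, 0.906, -0.001, -0.001]
ft_force: [-9.1, -12.3, 17.3]
width: 0.0338
```

```bash
python3 chk.py 7
```

```text
t 10.825 tcp hob frame -0.15935976583773126 0.0002206618501462143 [0.45893738 0.07523077 0.00746681] 0.033806311804429015 [ -9.12320555 -12.28235716  17.30713335] (array([0., 0., 0.]), array([ 0.0002, -0.0028,  0.0012]))
```

View pics/top7.png

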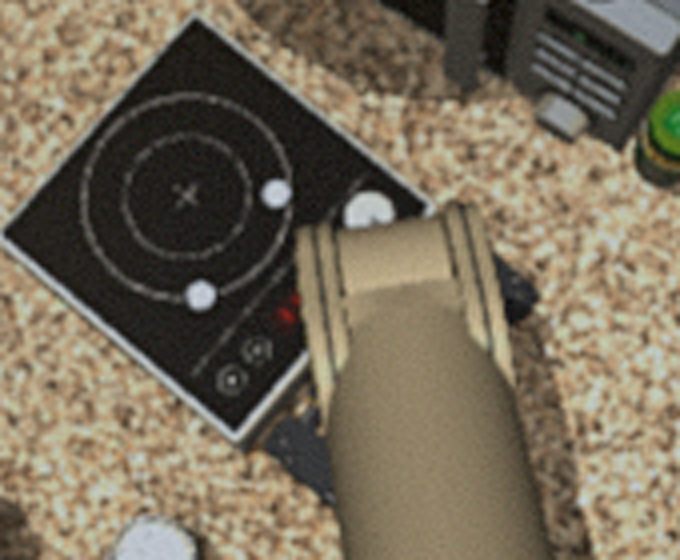

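View pics/scene7.png

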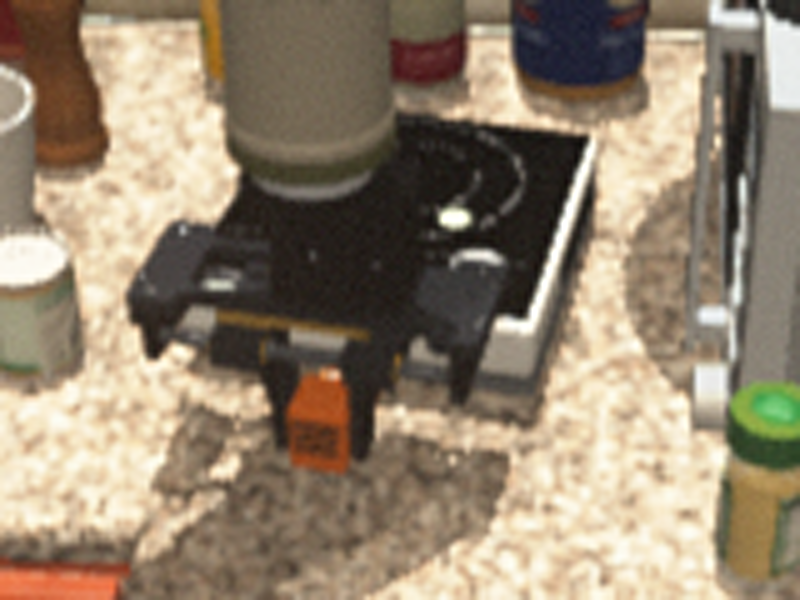

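```bash
cat > lift.py <<'E'
from h import *
import sys
from scipy.optimize import least_squares
HP=np.array((.5615,.1972,.873))
res=[]
for n in('top','scene'):
    c=camera(n);a=cv2.cvtColor(cv2.imread(f'pics/{n}0.png'),cv2.COLOR_BGR2GRAY);b=cv2.cvtColor(c['frame'],cv2.COLOR_RGB2GRAY)
    top=proj(c,place(np.array([[x,y,.062] for x,y in((-.108,-.103),(-.108,.103),(.108,.103),(.108,-.103))]),HP))
    m=np.zeros(a.shape,np.uint8);cv2.fillConvexPoly(m,top.astype(np.int32),255)
    f=cv2.goodFeaturesToTrack(a,60,.02,4,mask=m,blockSize=5)
    kw=dict(winSize=(13,13),maxLevel=1)
    g,st,_=cv2.calcOpticalFlowPyrLK(a,b,f,None,**kw);h,s2,_=cv2.calcOpticalFlowPyrLK(b,a,g,None,**kw)
    ok=(st.ravel()>0)&(np.linalg.norm((f-h)[:,0],axis=1)<.3)&(np.linalg.norm((f-g)[:,0],axis=1)<8)
    # static background check
    f,g=f[ok,0],g[ok,0]
    P=np.array([unproj(c,u,.062) for u in f])
    cc,ss=np.cos(HP[2]),np.sin(HP[2]);Q=(P-[HP[0],HP[1],0])@np.array([[cc,-ss,0],[ss,cc,0],[0,0,1]])
    res.append((c,Q,f,g))
def mv(Q,p):
    th,dx,dy,dy_,ro=p
    X=Q.copy();r=X-[.085,0,0]
    x=r[:,0]*np.cos(th)+r[:,2]*np.sin(th);z=-r[:,0]*np.sin(th)+r[:,2]*np.cos(th)
    # th>0 raises front (x<0)
    X=np.c_[x+.085,r[:,1],z+r[:,1]*ro]
    return place(X,(HP[0],HP[1],HP[2]+dy_))+[dx*np.cos(HP[2])-dy*np.sin(HP[2]),dx*np.sin(HP[2])+dy*np.cos(HP[2]),0]
for sel in((0,),(1,),(0,1)):
    F=lambda p:np.concatenate([(proj(c,mv(Q,p))-proj(c,mv(Q,np.zeros(5)))-(g-f)).ravel() for c,Q,f,g in[res[i] for i in sel]])*1
    r=least_squares(F,np.zeros(5),loss='soft_l1',f_scale=.2,x_scale=[.01,.002,.002,.01,.01])
    p=r.x;print(sel,[len(res[i][1]) for i in sel],'lift front feet mm',170*np.sin(p[0]),'slide',p[1:3]*1000,'yaw',p[3],'roll mm/80',p[4]*80,'rms',np.sqrt(np.mean(r.fun**2)))
E
python3 lift.py
```

```text
(0,) [34] lift front feet mm 6.738046082170771 slide [-0.44011487 -0.23439074] yaw -0.00042150098898219415 roll mm/80 1.006540720835685 rms 0.31974205455093324
(1,) [12] lift front feet mm 7.155791529239786 slide [-0.3986716   0.03256517] yaw -0.005106942846440871 roll mm/80 -0.026746555553594738 rms 0.23786604745443282
(0, 1) [34, 12] lift front feet mm 7.414969149325904 slide [-0.74224676 -0.16953029] yaw -0.0015866580348488505 roll mm/80 0.18883221709005651 rms 0.3046948302247456
```

Request:
play_rows:
  moves:
    - [[0,0,0],[0,0,0],2.5]
    - [[0,0,0],[0,0,0],2.5]
    - [[0,0,0],[0,0,0],2.5]
    - [[0,0,0],[0,0,0],2.5]

```text
time: 11.52
ee_pos: [0.4589, 0.0752, 0.0075]
eef_rot: [-0.423, 0.906, -0.001, -0.001]
ft_force: [-8.1, -11.3, 17.7]
width: 0.0337
```

```bash
python3 lift.py; python3 - <<'E'
from bench import *
print(read_state()['ft_force'],read_state()['width'],close_job())
E
```

```text
(0,) [33] lift front feet mm 6.870955990524216 slide [-0.54091678 -0.24449031] yaw -0.0009007956314118675 roll mm/80 1.1351054756317032 rms 0.31894765314888807
(1,) [12] lift front feet mm 7.1339829820425065 slide [-0.34654986  0.04397755] yaw -0.005036869088925365 roll mm/80 -0.009833960016550708 rms 0.23513388778384128
(0, 1) [33, 12] lift front feet mm 7.4808710349057925 slide [-0.79966535 -0.18000195] yaw -0.0020156439350210134 roll mm/80 0.18340407100006426 rms 0.30380745918331625
the job is handed in; nothing more can be done
[ -8.28832635 -10.42107131  18.25330432] 0.03370842249943998 None
```

The front of the hob is up about 7 mm, and I handed the job in at about 11.5 s with the wedge still gripped in place.

I gripped the wedge across its block, with the jaws stopped at 34 mm and a 40 N grip. I set it down flat just short of the hob's front edge, slid the nose in, and pushed until it was about 67 mm under the middle of the edge.

**Last checks:**
- **Lift:** comparing pictures from before and after gives 6.9 mm (top camera), 7.1 mm (scene camera) and 7.5 mm (both together). All three are inside the 4 to 10 mm band.
- **Side-to-side tilt:** the top camera alone suggested about 1 mm of difference per foot. The scene camera and the combined fit showed about 0 to 0.2 mm.
- **Hob position:** it slid less than 1 mm. The comparison assumes the rear feet stay on the worktop; I did not measure them separately.
- **Contact with the hob:** the upward force at the wrist is steady at 17 to 18 N. That is the gripper pressing the wedge onto the worktop, and it was the same before the wedge met the hob. By calculation the gripper's body stays about 10 mm clear of the hob, but I had no direct contact reading.
- **Other things:** the pads, the tin and the spice jar look unmoved in the last close-up pictures. I did not measure them, and the mug and pepper mill were barely in those views.

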